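# Roll the sample jar up to the reader

## Task

With closed fingertips, push the lying blue-lidded jar up its lane of the jar ramp and over the crest until it rests against the end stop of the reader, where it cannot roll back; then press the green button fully down and let go of it. Roll the jar steadily: do not pinch, lift or flick it. Leave the white-lidded jar waiting in its lane and all other things on the bench where they stand.

Things in the scene. Friction and masses are not known exactly. Their poses are not given: they have to be found in the camera images.
- blue_jar: Closed empty amber-glass jar with a BLUE lid, about 90 g, smooth, lying across the low end of one ramp lane; rolls freely. Cylinder 46 mm in diameter, 52 long. Origin: its middle, on its axis, which is its y axis (lid at +y); x and z turn as it rolls. While waiting, its axis is at ramp x = -76, height 37 mm.
- ramp: Fixed two-lane jar ramp, aluminium floor, grey walls, white reader housing at the high end. Origin: on the table under its middle; +x points up the lanes to the reader, z up. Lane centre lines at y = +39 and -39 mm; lanes 62 mm wide, walls 15 mm above the floor (middle wall 16 thick, outer 6). End stop: upright face at x = 115, top 76 mm above the table; housing behind to x = 180, 66 high.
- seat_left (a point): Where the middle of a jar lies when it rests against the end stop in the left lane (ramp x = 92, y = +39, height 50 mm). Axes as those of ramp.
- seat_right (a point): The same point in the right lane (ramp x = 92, y = -39, height 50 mm).
- incline (a point): On the lane floor at its low end (ramp x = -90, y = 0, 12 mm above the table). x axis: up along the floor, which climbs at 8 degrees; z axis: square to the floor. Just behind it a black lip, 8 mm high and 8 thick, holds a waiting jar; the jar's round back overhangs the lip, so a fingertip above the lip can push it. A jar let go on the incline rolls back to the lip.
- button (a joint): Travel of the green button, m: 0 is up, 0.006 fully down (about 4 N); it springs back.
- button_top (a point): Centre of the top of the round green button, diameter 30 mm, top 18 mm above the table when up; it sits in a round black housing of diameter 46 mm, 12 mm high, fixed on the table to the left or right of the ramp. Pressed straight down.
- slide_box: Closed blue slide box, 100 x 85 x 33 mm, fixed on the table on the other side of the ramp from the button. Origin: centre of its underside.
- white_jar: The same kind of lying jar with a WHITE metal lid, waiting at the low end of the other lane; it must stay there. Origin as for blue_jar.
- jar_a: Upright bystander jar, amber glass with gold lid, diameter 46, height 52; beside the ramp's far end. Origin: centre of its underside.
- jar_b: Upright bystander jar, amber glass with white lid, diameter 46, height 52; beside the ramp's far end. Origin: centre of its underside.
- crest (a point): Top of the incline (ramp x = 60, y = 0, 33 mm above the table). Beyond it the floor dips at 12 degrees to height 21 mm at the end stop, x = 115: a jar whose axis is past the crest rolls on to the stop by itself and stays.
Mind the look-alikes: they are no part of the job. What is shaped like the part that bears button but yellow is not meant. What is shaped like the blue_jar but turquoise is not meant.

How it is judged (in metres and radians):
On the way, in this order (a step that is already met when the one before it is completed fails the run):
1. the blue-lidded jar lies against the end stop of its lane (((x of blue_jar in the frame of seat_left between -0.005 and 0.004 m and y of blue_jar in the frame of seat_left between -0.008 and 0.008 m and z of blue_jar in the frame of seat_left between -0.005 and 0.005 m) or (x of blue_jar in the frame of seat_right between -0.005 and 0.004 m and y of blue_jar in the frame of seat_right between -0.008 and 0.008 m and z of blue_jar in the frame of seat_right between -0.005 and 0.005 m))), for 0.2 s.
2. the green button is pressed fully down (value of joint button above 0.0045 m), for 0.05 s.
At the end, for the whole second after the job is handed in: The blue-lidded jar lies at rest in its lane's seat against the end stop (its middle within 5 mm of the seat point along the lane and in height, 8 mm across), the button has sprung back (under 1.5 mm down) and the white-lidded jar is within 12 mm of where it waited (((x of blue_jar in the frame of seat_left between -0.005 and 0.004 m and y of blue_jar in the frame of seat_left between -0.008 and 0.008 m and z of blue_jar in the frame of seat_left between -0.005 and 0.005 m) or (x of blue_jar in the frame of seat_right between -0.005 and 0.004 m and y of blue_jar in the frame of seat_right between -0.008 and 0.008 m and z of blue_jar in the frame of seat_right between -0.005 and 0.005 m)) and linear speed of blue_jar below 0.02 m/s and angular speed of blue_jar below 0.5 rad/s and value of joint button below 0.0015 m and distance of white_jar from where it was at the start of the episode below 0.012 m); the robot touches nothing.
It fails at once if the blue-lidded jar is lifted off the ramp's floor (by more than 12 mm) (z of blue_jar in the frame of incline above 0.035 m or height (world z) of blue_jar above 0.075 m).
It fails at once if the blue-lidded jar is flicked or let roll faster than 0.8 m/s (linear speed of blue_jar above 0.8 m/s).
It fails at once if the blue-lidded jar is pinched or pressed with more than 30 N (contact force between the fingers and blue_jar above 30 N).
It fails at once if white_jar is moved more than 12 mm (distance of white_jar from where it was at the start of the episode above 0.012 m).
It fails at once if an upright jar beside the ramp is moved more than 15 mm (distance of any of jar_a, jar_b from where it was at the start of the episode above 0.015 m).
It also fails if it takes over 48 s, if anything falls off the work surface, if the arm or the gripper's body presses on something with over 40 N, if the wrist force passes 120 N, or if a joint passes its speed limit or range.

## Robot

A 7-joint arm with a two-finger parallel gripper is mounted at the origin on the work surface. World frame = base frame: x ahead of the robot, y to its left, z up, the work surface at z = 0. Lengths are in mm, angles in rad, forces in N, time in s.
With the tool pointing down it reaches from about 400 to 850 mm from the base axis. Payload 4.4 kg.
Tool frame: the origin (TCP) lies midway between the tips of the shut fingers; the grasp point (between the pads) lies 19 mm behind it; y points along the fingers, z is the direction in which the jaws open and shut, and the axes are right-handed (so a half turn about y gives the same grasp; the last joint's range is limited). The gripper opens to 94 mm and grips with 3 to 60 N. Pads are 16 mm wide; open, the fingers measure 119 mm over their backs; the gripper's body (75 mm by 177 mm) begins 78 mm behind the grasp point.
Start: joints at [-0.066, 0.628, 0.038, 1.517, -0.027, 0.996, -0.02], TCP at [650.014, 0.028, 205.478] pointing down, gripper open.
Joint ranges: [-3.06, 3.06], [-0.37, 2.12], [-1.25, 1.32], [0.18, 2.47], [-1.1, 4.24], [0.23, 1.98], [-2.94, 2.94]. Speed limits (rad/s): [2.57, 2.57, 3.14, 3.14, 3.14, 3.14, 3.14].

## Interface

Orientations are given as a unit quaternion [x, y, z, w].
In Python, from bench import robot gives the robot as it stands.
- The arm moves only by the tool step_arm, never from a script. Its argument "motion" is a list of rows, each an object of numbers: "x", "y", "z": the shift along the tool's x, y, z in cm; "rx", "ry", "rz": the turn, a rotation vector about the tool's x, y, z in degrees; "claw": the closure, from -1 (fully open) to 1 (shut). A call has 1 to 12 rows; each row shifts and turns the commanded pose from where the row before left it, along the tool's axes as they then stand; what a row does not reach is not made up. A row lasts 1/10 s, in which the tool goes at most 50 mm and 8.59 degrees, less where a joint would pass 70% of its speed; a pose out of reach is approached as far as the arm can. A call with a gripper value outside its range is refused whole. The fingers move at their own pace and stop on an object; "newtons" is the grip in N (left out, the last holds). Time passes only in rows, so rows that do not move let the fingers close. It gives the time, the measured TCP pose, the force and the opening at its end, in the units of the state.
- robot.get_obs(): the state, without advancing time (a new reading comes with each control period).
- robot.camera(name): name is "scene" or "side" or "wrist"; returns a dict with "color" (480x640x3 uint8, red, green, blue), "intrinsics" (3x3 intrinsics, pixels), "cam_to_world" (4x4, takes a point from camera to world coordinates). Camera axes: x right, y up, looking along -z (the intrinsics and any distortion apply to the point x, -y, -z); pixel columns grow to the right and rows downward; lengths in mm; the calibration is good to about 2 mm. The wrist camera is an equidistant fisheye: a pixel r from the principal point sees the ray r / f radians off the axis. A picture is of the moment at which its call begins. There is no depth.
- robot.sign_off(): hands the job in, once; it reports no verdict.
The state is a dict: "t": time; "q": joint angles; "qvel": joint speeds; "effort": joint torques, N m; "tcp_pos": TCP position; "ee_rot": TCP orientation; "wrist_force": force on the tool from outside, world axes, zero at the start; "ft_torque": the same for the moment, N m; "finger_gap": opening from 0.0 (shut) to 1.0 (fully open).
Only numpy, scipy, OpenCV 4.12 (cv2) and the standard library are available. Lean on these libraries where they do the work, as an engineer would, in place of code of your own. Each camera call takes 0.05 s, during which the arm holds its last target.

## Working session

There is one attempt and no reset: what is moved stays moved. The work goes in short steps, Python scripts to look and compute and a tool call to move; the robot and the scene stay as the last step left them, time stands still between calls to the robot, and variables do not carry over. Pictures are saved under pics/ and viewed, and the job is handed in when it is done.

Besides the shell and the picture viewer there is one more tool, called after "Call:" as a command line: name --argument value ..., lists and objects as JSON in quotes. step_arm: Moves the arm, as the interface text tells. Its arguments: {"type":"object","properties":{"motion":{"type":"array","items":{"type":"object","properties":{"x":{"type":"number"},"y":{"type":"number"},"z":{"type":"number"},"rx":{"type":"number"},"ry":{"type":"number"},"rz":{"type":"number"},"claw":{"type":"number"}}}},"newtons":{"type":"number"}},"required":["motion"]}

```bash
mkdir -p pics; ls; python3 - <<'E'
from bench import robot
import cv2,numpy as np,pickle
o=robot.get_obs();print(o)
d={}
for n in ["scene","side","wrist"]:
    c=robot.camera(n);d[n]=c
    cv2.imwrite(f"pics/{n}0.png",c["color"][:,:,::-1]);print(n,c["intrinsics"],np.round(c["cam_to_world"],4))
    print([k for k in c])
pickle.dump(d,open("d0.pkl","wb"))
E
```

```text
pics
{'t': 0.0, 'q': array([-0.06577302,  0.6292837 ,  0.03842436,  1.51833994, -0.02695641,
        0.99630283, -0.0200096 ]), 'qvel': array([-0.00083372,  0.00038733,  0.00119969, -0.0011229 , -0.00023551,
        0.00117995,  0.00177915]), 'effort': array([ 1.05774864e-04, -5.49729431e+01,  1.14371493e+00, -1.86633307e+01,
       -5.21096285e-02,  2.37884105e-02,  1.36332897e-04]), 'tcp_pos': array([6.49348399e+02, 8.86058453e-03, 2.04603243e+02]), 'ee_rot': array([ 0.50046583, -0.50044164,  0.49955695, -0.49953476]), 'wrist_force': array([-0.73112336, -0.95021361, -0.10460253]), 'ft_torque': array([-0.01419253, -0.00053412,  0.00981069]), 'finger_gap': 1.000952957367176}
scene [[472.44434378   0.         320.13035019]
 [  0.         472.44434378 236.69584115]
 [  0.           0.           1.        ]] [[-2.4040000e-01 -8.1510000e-01  5.2710000e-01  1.0174335e+03]
 [ 9.7060000e-01 -1.9550000e-01  1.4040000e-01  1.2980900e+02]
 [-1.1400000e-02  5.4530000e-01  8.3820000e-01  7.7100330e+02]
 [ 0.0000000e+00  0.0000000e+00  0.0000000e+00  1.0000000e+00]]
['color', 'intrinsics', 'cam_to_world']
side [[539.0557367    0.         318.27672403]
 [  0.         539.0557367  240.539782  ]
 [  0.           0.           1.        ]] [[ 9.866000e-01  1.063000e-01 -1.238000e-01  4.272132e+02]
 [-1.632000e-01  6.446000e-01 -7.469000e-01 -7.894608e+02]
 [ 4.000000e-04  7.571000e-01  6.533000e-01  7.679968e+02]
 [ 0.000000e+00  0.000000e+00  0.000000e+00  1.000000e+00]]
['color', 'intrinsics', 'cam_to_world']
wrist [[371.64829954   0.         315.58300958]
 [  0.         371.64829954 241.16582085]
 [  0.           0.           1.        ]] [[ 1.000000e+00 -6.000000e-04  2.400000e-03  6.488141e+02]
 [-1.000000e-04  9.638000e-01  2.665000e-01  7.897800e+01]
 [-2.500000e-03 -2.665000e-01  9.638000e-01  3.840283e+02]
 [ 0.000000e+00  0.000000e+00  0.000000e+00  1.000000e+00]]
['color', 'intrinsics', 'cam_to_world']
```

View pics/scene0.png

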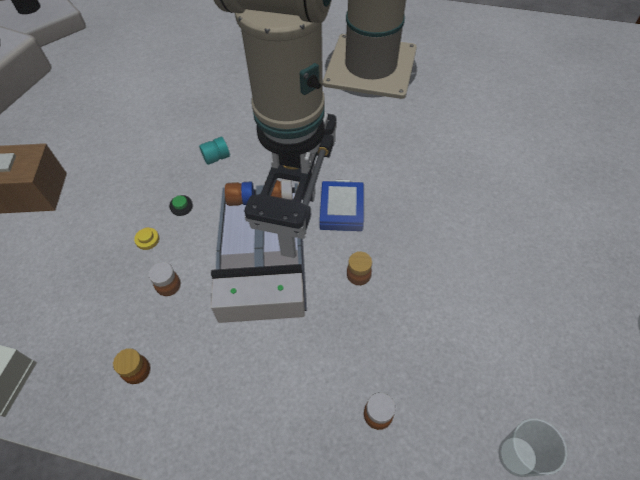

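View pics/side0.png

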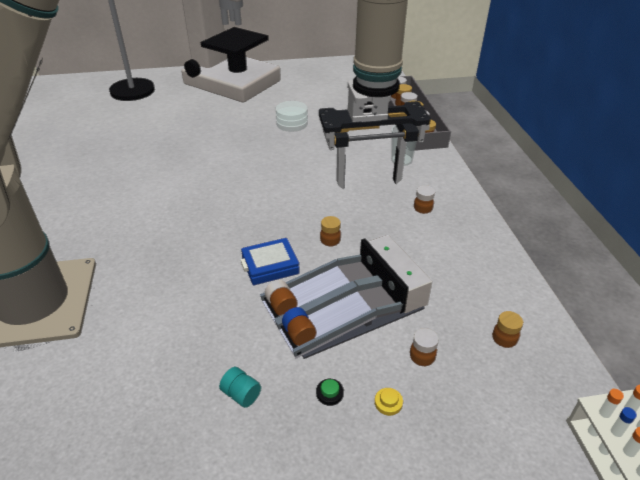

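View pics/wrist0.png

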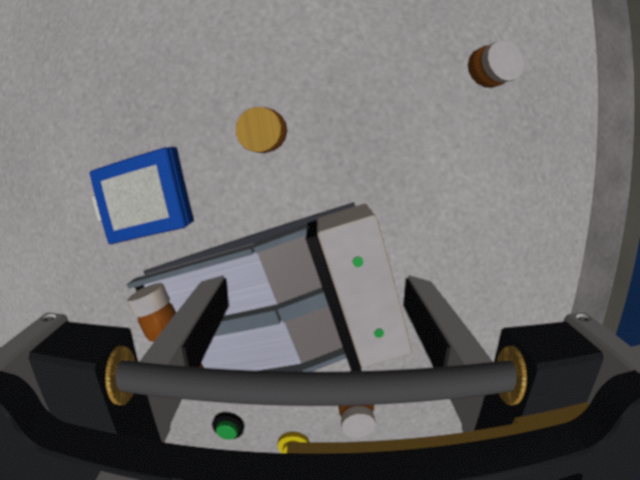

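```bash
python3 - <<'E'
import cv2
a=cv2.imread("pics/side0.png");cv2.imwrite("pics/side_c.png",cv2.resize(a[225:415,210:450],None,fx=3.3,fy=3,interpolation=cv2.INTER_CUBIC)[:, :800])
a=cv2.imread("pics/scene0.png");cv2.imwrite("pics/scene_c.png",cv2.resize(a[130:330,130:380],None,fx=3,fy=3,interpolation=cv2.INTER_CUBIC))
E
```

```text
(no output)
```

View pics/side_c.png

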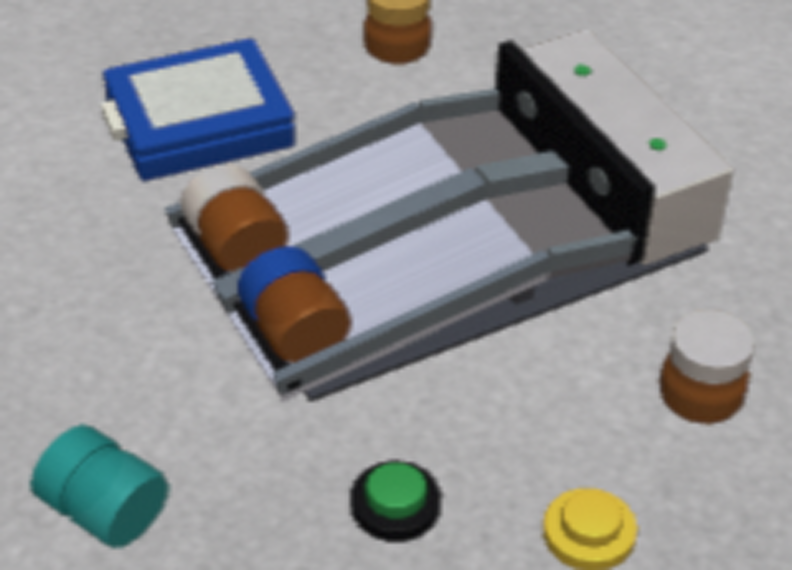

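View pics/scene_c.png

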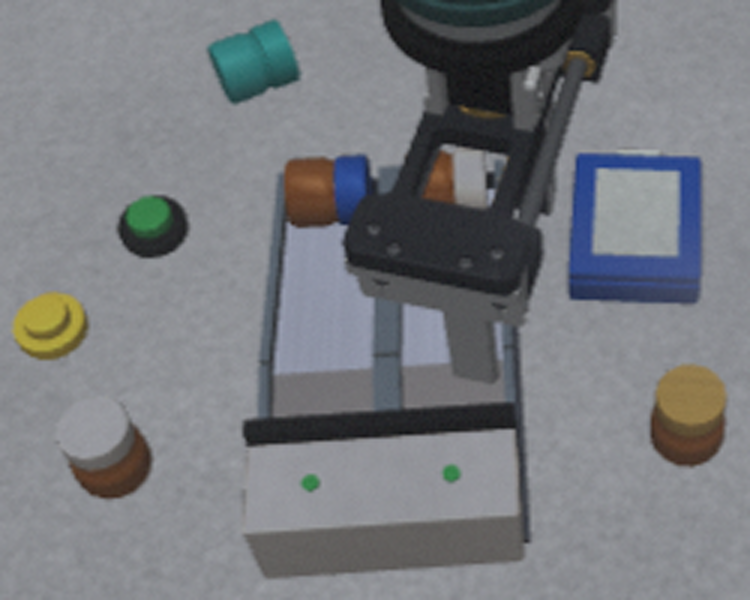

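```bash
cat > h.py <<'E'
import numpy as np,cv2,pickle
def ray(c,uv,fish=False):
    K=c["intrinsics"];M=c["cam_to_world"]
    x=(uv[0]-K[0,2])/K[0,0];y=(uv[1]-K[1,2])/K[1,1]
    if fish:
        r=np.hypot(x,y);s=np.sin(r)/max(r,1e-9);d=np.array([x*s,-y*s,-np.cos(r)])
    else: d=np.array([x,-y,-1.])
    d=M[:3,:3]@d;return M[:3,3],d/np.linalg.norm(d)
def plane(c,uv,z,fish=False):
    o,d=ray(c,uv,fish);return o+d*(z-o[2])/d[2]
def tri(rs):
    A=sum(np.eye(3)-np.outer(d,d) for o,d in rs);b=sum((np.eye(3)-np.outer(d,d))@o for o,d in rs)
    p=np.linalg.solve(A,b);return p,[np.linalg.norm((np.eye(3)-np.outer(d,d))@(p-o)) for o,d in rs]
def blobs(img,lo,hi,amin=8):
    h=cv2.cvtColor(img,cv2.COLOR_RGB2HSV);m=cv2.inRange(h,lo,hi)
    n,l,s,c=cv2.connectedComponentsWithStats(m)
    return [(s[i,4],tuple(np.round(c[i],1)),tuple(s[i,:4])) for i in range(1,n) if s[i,4]>=amin]
E
python3 - <<'E'
from h import *
d=pickle.load(open("d0.pkl","rb"))
for n in d:
    print(n,"green",blobs(d[n]["color"],(50,110,60),(72,255,255),5))
    print(n,"blue",blobs(d[n]["color"],(108,150,60),(125,255,255),20))
    print(n,"amber",blobs(d[n]["color"],(5,150,40),(14,255,255),40))
S=d["side"];C=d["scene"];W=d["wrist"]
for nm,uv,z in [("HR",(431.8,282.3),66),("stopR",(407.9,287.3),76),("stopL",(210+500/3.3,225+45/3),76)]:print(nm,"side",plane(S,uv,z))
for nm,uv,z in [("HR",(212,306),66),("HL",(130+522/3,130+517/3),66),("stopRfront",(130+246/3,130+420/3),76),("stopLfront",(130+514/3,130+407/3),76)]:print(nm,"scene",plane(C,uv,z))
E
```

```text
scene green [(np.int32(146), (np.float64(178.9), np.float64(201.6)), (np.int32(172), np.int32(196), np.int32(15), np.int32(13))), (np.int32(17), (np.float64(279.9), np.float64(287.4)), (np.int32(278), np.int32(286), np.int32(5), np.int32(4))), (np.int32(16), (np.float64(233.0), np.float64(290.5)), (np.int32(231), np.int32(289), np.int32(5), np.int32(4)))]
scene blue [(np.int32(161), (np.float64(246.2), np.float64(190.8)), (np.int32(242), np.int32(183), np.int32(10), np.int32(19))), (np.int32(519), (np.float64(337.9), np.float64(197.2)), (np.int32(320), np.int32(182), np.int32(43), np.int32(39)))]
scene amber [(np.int32(138), (np.float64(135.3), np.float64(376.2)), (np.int32(121), np.int32(365), np.int32(26), np.int32(19)))]
side green [(np.int32(9), (np.float64(386.0), np.float64(248.0)), (np.int32(385), np.int32(247), np.int32(3), np.int32(3))), (np.int32(9), (np.float64(408.6), np.float64(272.7)), (np.int32(407), np.int32(272), np.int32(4), np.int32(3))), (np.int32(277), (np.float64(329.5), np.float64(387.8)), (np.int32(321), np.int32(379), np.int32(18), np.int32(19)))]
side blue [
[... 2408 characters left out ...]
81.1), np.float64(132.5)), (np.int32(271), np.int32(113), np.int32(15), np.int32(37))), (np.int32(642), (np.float64(156.0), np.float64(321.8)), (np.int32(139), np.int32(304), np.int32(35), np.int32(37))), (np.int32(44), (np.float64(343.2), np.float64(408.4)), (np.int32(340), np.int32(406), np.int32(10), np.int32(8)))]
HR side [ 746.10776003 -136.02030423   66.        ]
stopR side [ 695.43085725 -150.42937892   76.        ]
stopL side [642.57887485 -10.52891193  76.        ]
HR scene [ 746.01837289 -127.24980685   66.        ]
HL scene [704.41505486  16.87774075  66.        ]
stopRfront scene [ 687.75550668 -147.49548259   76.        ]
stopLfront scene [644.45231485  -3.41072746  76.        ]
```

```bash
python3 - <<'E'
from h import *
d=pickle.load(open("d0.pkl","rb"))
S=d["side"];C=d["scene"];W=d["wrist"]
P={}
for nm,s,c,w,z in [("ledL",(386,248),(279.9,287.4),(357.5,261.5),66),("ledR",(408.6,272.7),(233,290.5),(378.7,332.7),66),("btn",(330,386.5),(179.2,200.8),None,18),
  ("lowR",(210+280/3.3,225+380/3),(130+282/3,130+176/3),None,26),
  ("HR",(431.8,282.3),(212,306),None,66),("stopR",(407.9,287.3),(212,270.5),None,76),("bluelid",(294,317.3),(247,191.5),None,50)]:
    rs=[ray(S,s),ray(C,c)]+([ray(W,w,True)] if w else [])
    print(nm,*[np.round(x,1) for x in tri(rs)],"planes",np.round(plane(S,s,z),1),np.round(plane(C,c,z),1),np.round(plane(W,w,z,True),1) if w else "")
E
```

```text
ledL [687.1 -29.1  64.7] [1.1 0.4 1.1] planes [687.7 -30.6  66. ] [687.6 -29.2  66. ] [686. -28.  66.]
ledR [ 711.1 -103.6   64.7] [0.9 0.3 0.8] planes [ 711.5 -104.8   66. ] [ 711.4 -103.4   66. ] [ 710.1 -102.3   66. ]
btn [ 528.1 -292.2   18.9] [1.1 1.1] planes [ 529.  -292.4   18. ] [ 526.4 -292.3   18. ] 
lowR [ 480.2 -214.7   20.9] [1.9 1.9] planes [ 481.3 -220.1   26. ] [ 481.9 -211.7   26. ] 
HR [ 746.3 -130.1   61.4] [2.4 2.4] planes [ 746.1 -136.    66. ] [ 746.  -127.2   66. ] 
stopR [ 692.4 -148.6   76.8] [3.7 3.7] planes [ 695.4 -150.4   76. ] [ 688.7 -147.1   76. ] 
bluelid [ 488.9 -157.7   41.7] [0.5 0.5] planes [ 487.8 -164.5   50. ] [ 495.4 -154.5   50. ]
```

```bash
python3 - <<'E'
from scipy.spatial.transform import Rotation as R
print(R.from_quat([ 0.50046583, -0.50044164,  0.49955695, -0.49953476]).as_matrix().round(3))
E
```

```text
[[ 0.    -0.002  1.   ]
 [-1.    -0.     0.   ]
 [ 0.    -1.    -0.002]]
```

Call:
step_arm --motion '[{"ry": 8, "claw": 1}, {"ry": 8, "claw": 1}, {"ry": 8, "claw": 1}, {"ry": 8, "claw": 1}, {"ry": 8, "claw": 1}, {"ry": 8, "claw": 1}, {"ry": 8, "claw": 1}, {"ry": 8, "claw": 1}, {"ry": 8, "claw": 1}, {"claw": 1}, {"claw": 1}]' --newtons 20

```text
validation failed for argument at $.mo...
```

Call:
step_arm --motion '[{"x": 2.5, "z": 1.2, "claw": 1}, {"x": 2.5, "z": 1.2, "claw": 1}, {"x": 2.5, "z": 1.2, "claw": 1}, {"x": 2.5, "z": 1.2, "claw": 1}, {"x": 2.5, "z": 1.2, "claw": 1}, {"x": 2.5, "z": 1.2, "claw": 1}, {"x": 2.5, "z": 1.2, "claw": 1}, {"x": 2.5, "z": 1.1, "claw": 1}, {"x": 2.5, "z": 1.1, "claw": 1}, {"x": 2.3, "z": 1.1, "claw": 1}, {"claw": 1}, {"claw": 1}]'

```text
validation failed for argument at $.mo...
```

```bash
python3 - <<'E'
from bench import robot
import cv2,numpy as np,pickle
from scipy.spatial.transform import Rotation as R
o=robot.get_obs();print(o["t"],o["tcp_pos"],R.from_quat(o["ee_rot"]).as_matrix().round(3),o["finger_gap"])
d={}
for n in ["scene","side","wrist"]:
    c=robot.camera(n);d[n]=c
    cv2.imwrite(f"pics/{n}1.png",c["color"][:,:,::-1])
pickle.dump(d,open("d1.pkl","wb"))
E
```

```text
0.15 [6.49524961e+02 3.74377007e-02 2.04788178e+02] [[ 0.    -0.001  1.   ]
 [-1.    -0.     0.   ]
 [ 0.    -1.    -0.001]] 0.9976103765558053
```

View pics/wrist1.png

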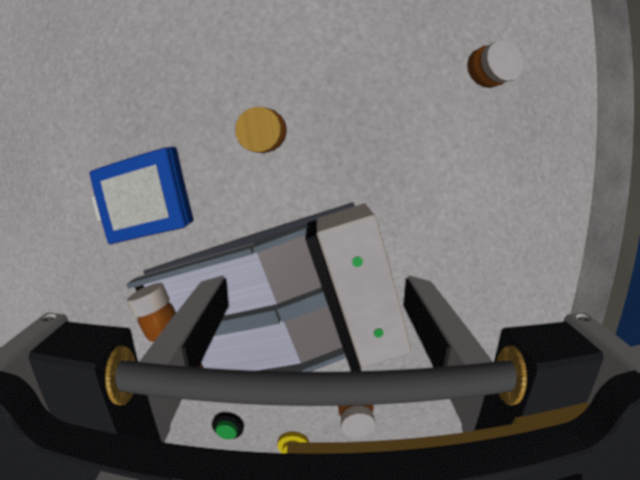

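View pics/side1.png

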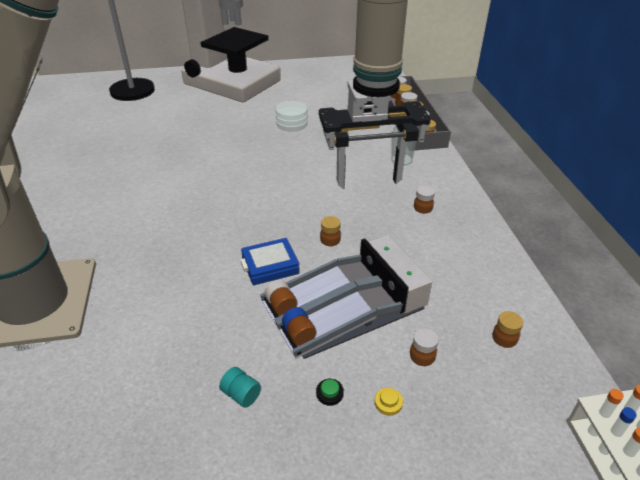

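The arm has not moved, because both calls were refused. I'll retry with full rows.

Call:
step_arm --motion '[{"x": 0, "y": 0, "z": 0, "rx": 0, "ry": 8, "rz": 0, "claw": 1}]' --newtons 20

```text
t: 0.4
tcp_pos: [649.8, -0.0, 205.3]
ee_rot: [-0.463, 0.535, -0.534, 0.463]
wrist_force: [0.1, -0.4, 0.1]
finger_gap: 0.948
```

Call:
step_arm --motion '[{"x": 0, "y": 0, "z": 0, "rx": 0, "ry": 8, "rz": 0, "claw": 1}, {"x": 0, "y": 0, "z": 0, "rx": 0, "ry": 8, "rz": 0, "claw": 1}, {"x": 0, "y": 0, "z": 0, "rx": 0, "ry": 8, "rz": 0, "claw": 1}, {"x": 0, "y": 0, "z": 0, "rx": 0, "ry": 8, "rz": 0, "claw": 1}, {"x": 0, "y": 0, "z": 0, "rx": 0, "ry": 8, "rz": 0, "claw": 1}, {"x": 0, "y": 0, "z": 0, "rx": 0, "ry": 8, "rz": 0, "claw": 1}, {"x": 0, "y": 0, "z": 0, "rx": 0, "ry": 8, "rz": 0, "claw": 1}, {"x": 0, "y": 0, "z": 0, "rx": 0, "ry": 8, "rz": 0, "claw": 1}]'

```text
t: 1.2
tcp_pos: [650.0, 0.2, 205.4]
ee_rot: [-0.109, 0.699, -0.699, 0.109]
wrist_force: [0.1, -0.2, 0.3]
finger_gap: 0.268
```

Call:
step_arm --motion '[{"x": 2.5, "y": 0, "z": 1.2, "rx": 0, "ry": 0, "rz": 0, "claw": 1}, {"x": 2.5, "y": 0, "z": 1.2, "rx": 0, "ry": 0, "rz": 0, "claw": 1}, {"x": 2.5, "y": 0, "z": 1.2, "rx": 0, "ry": 0, "rz": 0, "claw": 1}, {"x": 2.5, "y": 0, "z": 1.2, "rx": 0, "ry": 0, "rz": 0, "claw": 1}, {"x": 2.5, "y": 0, "z": 1.2, "rx": 0, "ry": 0, "rz": 0, "claw": 1}, {"x": 2.5, "y": 0, "z": 1.2, "rx": 0, "ry": 0, "rz": 0, "claw": 1}, {"x": 2.5, "y": 0, "z": 1.2, "rx": 0, "ry": 0, "rz": 0, "claw": 1}, {"x": 2.5, "y": 0, "z": 1.1, "rx": 0, "ry": 0, "rz": 0, "claw": 1}, {"x": 2.5, "y": 0, "z": 1.1, "rx": 0, "ry": 0, "rz": 0, "claw": 1}, {"x": 2.3, "y": 0, "z": 1.1, "rx": 0, "ry": 0, "rz": 0, "claw": 1}, {"x": 0, "y": 0, "z": 0, "rx": 0, "ry": 0, "rz": 0, "claw": 1}]'

```text
t: 2.3
tcp_pos: [447.6, -190.5, 205.8]
ee_rot: [0.109, -0.698, 0.699, -0.108]
wrist_force: [-0.5, 0.2, 0.2]
finger_gap: 0.006
```

```bash
cat > snap.py <<'E'
import sys
from bench import robot
import cv2,numpy as np,pickle
from scipy.spatial.transform import Rotation as R
o=robot.get_obs();print(o["t"],o["tcp_pos"].round(1),R.from_quat(o["ee_rot"]).as_matrix().round(3).tolist(),o["finger_gap"],o["wrist_force"].round(1))
d={}
k=sys.argv[1]
for n in sys.argv[2:]:
    c=robot.camera(n);d[n]=c
    cv2.imwrite(f"pics/{n}{k}.png",c["color"][:,:,::-1])
pickle.dump(d,open(f"d{k}.pkl","wb"))
E
python3 snap.py 2 scene side wrist
```

```text
2.3 [ 447.6 -190.5  205.8] [[-0.953, -0.001, 0.304], [-0.304, -0.001, -0.953], [0.001, -1.0, 0.0]] 0.005825672872618224 [-0.5  0.2  0.2]
```

View pics/wrist2.png

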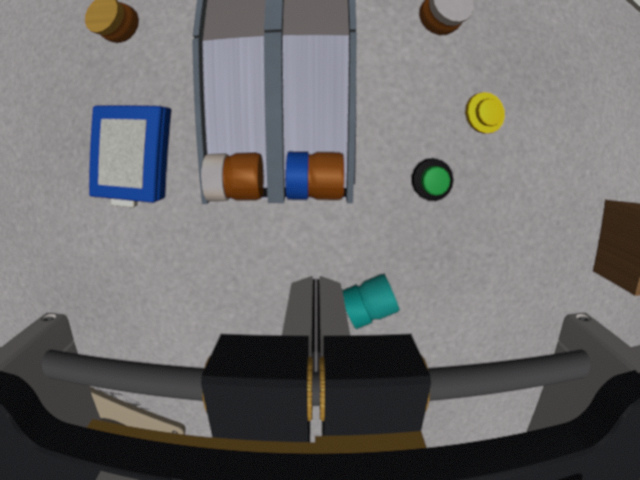

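View pics/side2.png

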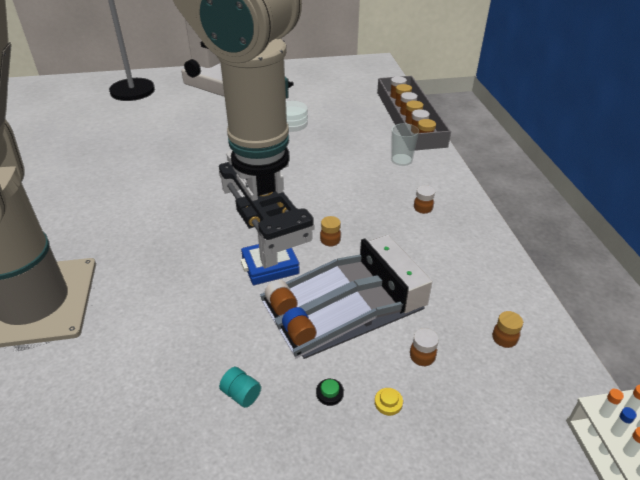

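```bash
python3 - <<'E'
from h import *
d=pickle.load(open("d2.pkl","rb"));W=d["wrist"];C=d["scene"]
cv2.imwrite("pics/w2c.png",cv2.resize(cv2.imread("pics/wrist2.png")[130:220,180:480],None,fx=2.6,fy=2.6,interpolation=cv2.INTER_CUBIC))
th=np.arctan2(.304,.953);X=np.array([np.cos(th),np.sin(th)]);Y=np.array([-X[1],X[0]]);O=np.array([556.4,-112.4])
def rf(p): q=p[:2]-O;return np.round([q@X,q@Y],1)
for nm,uv,z in [("wallR",(351,202),26),("wallL",(205,203),26),("mid",(275,203),26),("btn",(436.5,181),18)]:
    p=plane(W,uv,z,True);print(nm,p.round(1),rf(p))
print(blobs(W["color"],(108,130,40),(125,255,255),60));print(blobs(W["color"],(4,120,30),(15,255,255),60));print(blobs(W["color"],(50,110,60),(72,255,255),20))
# jar silhouette tangents: middle columns 315, top row 152 bottom row 199
for uv in [(315,152),(315,199.5),(287,178),(344,178)]:
    p=plane(W,uv,37,True);print(uv,p.round(1),rf(p))
print("tcp",rf(np.array([447.6,-190.5])),W["cam_to_world"][:3,3].round(1),rf(W["cam_to_world"][:3,3]))
E
```

```text
wallR [ 477.5 -213.8   26. ] [-106.   -72.6]
wallL [432.5 -74.7  26. ] [-106.6   73.5]
mid [ 453.6 -143.1   26. ] [-107.3    2. ]
btn [ 525.8 -291.8   18. ] [ -83.7 -161.6]
[(np.int32(3859), (np.float64(134.6), np.float64(151.6)), (np.int32(90), np.int32(106), np.int32(80), np.int32(96))), (np.int32(976), (np.float64(296.4), np.float64(175.5)), (np.int32(285), np.int32(152), np.int32(23), np.int32(47)))]
[(np.int32(491), (np.float64(433.5), np.float64(20.6)), (np.int32(420), np.int32(0), np.int32(39), np.int32(34))), (np.int32(567), (np.float64(124.4), np.float64(25.7)), (np.int32(102), np.int32(3), np.int32(36), np.int32(39))), (np.int32(1532), (np.float64(325.8), np.float64(175.7)), (np.int32(309), np.int32(153), np.int32(36), np.int32(46))), (np.int32(1651), (np.float64(242.7), np.float64(176.2)), (np.int32(223), np.int32(154), np.int32(41), np.int32(45))), (np.int32(3016), (np.float64(620.3), np.float64(245.5)), (np.int32(595), np.int32(201), np.int32(45), np.int32(93)))]
[(np.int32(659), (np.float64(435.8), np.float64(180.3)), (np.int32(422), np.int32(166), np.int32(29), np.int32(30)))]
(315, 152) [ 513.3 -165.1   37. ] [-57.1 -37.1]
(315, 199.5) [ 470.5 -179.    37. ] [-102.   -37.3]
(287, 178) [ 482.  -147.6   37. ] [-81.6 -11. ]
(344, 178) [ 498.5 -198.5   37. ] [-81.3 -64.5]
tcp [-127.4  -41.3] [ 523.5 -162.7  385.1] [-46.6 -37.9]
```

View pics/w2c.png

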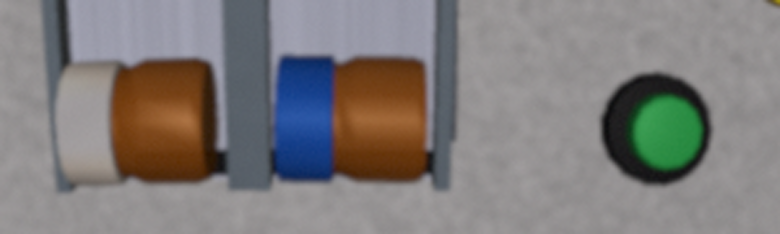

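Call:
step_arm --motion '[{"x": 0, "y": 3, "z": -0.4, "rx": 0, "ry": 0, "rz": 0, "claw": 1}, {"x": 0, "y": 4, "z": 0, "rx": 0, "ry": 0, "rz": 0, "claw": 1}, {"x": 0, "y": 4, "z": 0, "rx": 0, "ry": 0, "rz": 0, "claw": 1}, {"x": 0, "y": 3, "z": 0, "rx": 0, "ry": 0, "rz": 0, "claw": 1}, {"x": 0, "y": 2, "z": 0, "rx": 0, "ry": 0, "rz": 0, "claw": 1}, {"x": 0, "y": 1, "z": 0, "rx": 0, "ry": 0, "rz": 0, "claw": 1}, {"x": 0, "y": 0.8, "z": 0, "rx": 0, "ry": 0, "rz": 0, "claw": 1}, {"x": 0, "y": 0, "z": 0, "rx": 0, "ry": 0, "rz": 0, "claw": 1}]'

```text
t: 3.25
tcp_pos: [449.4, -183.6, 27.1]
ee_rot: [-0.111, 0.699, -0.698, 0.111]
wrist_force: [0.4, 0.1, 0.2]
finger_gap: 0.002
```

```bash
python3 snap.py 3 side wrist
```

```text
3.25 [ 449.4 -183.6   27.1] [[-0.951, -0.0, 0.31], [-0.31, 0.0, -0.951], [0.0, -1.0, -0.0]] 0.0015595016855136186 [0.4 0.1 0.2]
```

View pics/wrist3.png

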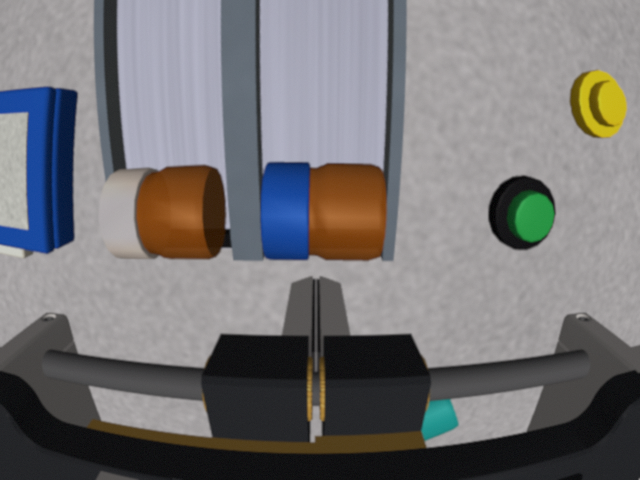

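View pics/side3.png

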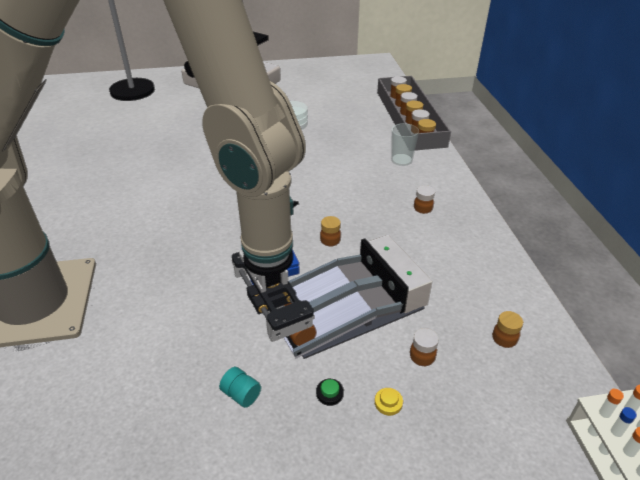

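Call:
step_arm --motion '[{"x": -0.3, "y": 0, "z": 0.2, "rx": 0, "ry": 0, "rz": 0, "claw": 1}, {"x": -0.3, "y": 0, "z": 0, "rx": 0, "ry": 0, "rz": 0, "claw": 1}, {"x": -0.3, "y": -0.04, "z": 0, "rx": 0, "ry": 0, "rz": 0, "claw": 1}, {"x": -0.3, "y": -0.04, "z": 0, "rx": 0, "ry": 0, "rz": 0, "claw": 1}, {"x": -0.3, "y": -0.04, "z": 0, "rx": 0, "ry": 0, "rz": 0, "claw": 1}, {"x": -0.3, "y": -0.04, "z": 0, "rx": 0, "ry": 0, "rz": 0, "claw": 1}, {"x": -0.3, "y": -0.04, "z": 0, "rx": 0, "ry": 0, "rz": 0, "claw": 1}, {"x": -0.3, "y": -0.04, "z": 0, "rx": 0, "ry": 0, "rz": 0, "claw": 1}]'

```text
t: 4.15
tcp_pos: [472.6, -178.5, 29.9]
ee_rot: [-0.111, 0.698, -0.698, 0.111]
wrist_force: [-0.4, -0.4, 0.6]
finger_gap: 0.003
```

```bash
python3 snap.py 4 wrist side
```

```text
4.15 [ 472.6 -178.5   29.9] [[-0.951, -0.0, 0.309], [-0.309, 0.0, -0.951], [0.0, -1.0, -0.0]] 0.0027116748524441425 [-0.4 -0.4  0.6]
```

View pics/wrist4.png

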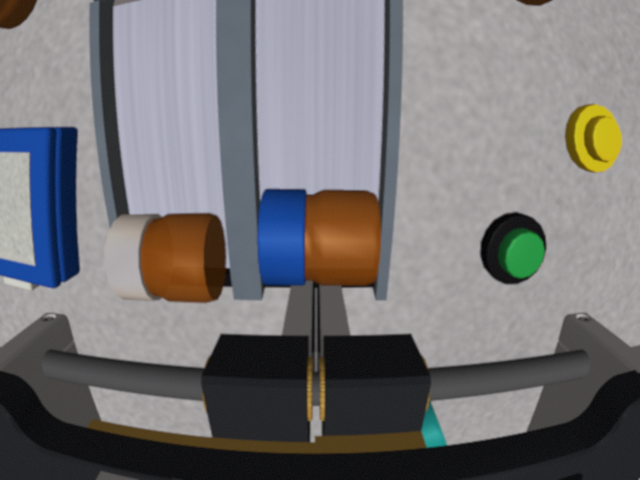

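Call:
step_arm --motion '[{"x": -0.4, "y": -0.06, "z": 0, "rx": 0, "ry": 0, "rz": 0, "claw": 1}, {"x": -0.5, "y": -0.07, "z": 0, "rx": 0, "ry": 0, "rz": 0, "claw": 1}, {"x": -0.5, "y": -0.07, "z": 0, "rx": 0, "ry": 0, "rz": 0, "claw": 1}, {"x": -0.5, "y": -0.07, "z": 0, "rx": 0, "ry": 0, "rz": 0, "claw": 1}, {"x": -0.5, "y": -0.07, "z": 0, "rx": 0, "ry": 0, "rz": 0, "claw": 1}, {"x": -0.5, "y": -0.07, "z": 0, "rx": 0, "ry": 0, "rz": 0, "claw": 1}, {"x": -0.5, "y": -0.07, "z": 0, "rx": 0, "ry": 0, "rz": 0, "claw": 1}, {"x": -0.5, "y": -0.07, "z": 0, "rx": 0, "ry": 0, "rz": 0, "claw": 1}, {"x": -0.5, "y": -0.07, "z": 0, "rx": 0, "ry": 0, "rz": 0, "claw": 1}, {"x": -0.4, "y": -0.05, "z": 0, "rx": 0, "ry": 0, "rz": 0, "claw": 1}, {"x": -0.3, "y": -0.04, "z": 0, "rx": 0, "ry": 0, "rz": 0, "claw": 1}]'

```text
t: 5.35
tcp_pos: [521.5, -162.6, 37.0]
ee_rot: [0.111, -0.698, 0.698, -0.111]
wrist_force: [0.3, 0.3, 0.6]
finger_gap: -0.0
```

```bash
python3 snap.py 5 wrist side
```

```text
5.35 [ 521.5 -162.6   37. ] [[-0.951, 0.0, 0.309], [-0.309, 0.0, -0.951], [-0.0, -1.0, 0.0]] -0.0002552451275258952 [0.3 0.3 0.6]
```

View pics/wrist5.png

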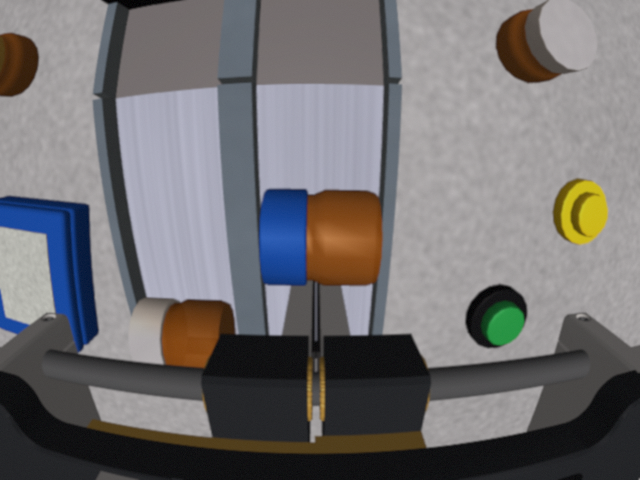

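View pics/side5.png

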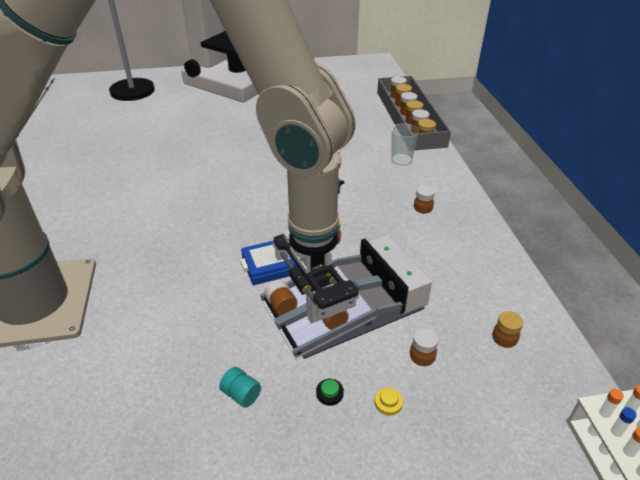

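Call:
step_arm --motion '[{"x": -0.4, "y": -0.06, "z": 0, "rx": 0, "ry": 0, "rz": 0, "claw": 1}, {"x": -0.5, "y": -0.07, "z": 0, "rx": 0, "ry": 0, "rz": 0, "claw": 1}, {"x": -0.5, "y": -0.07, "z": 0, "rx": 0, "ry": 0, "rz": 0, "claw": 1}, {"x": -0.5, "y": -0.07, "z": 0, "rx": 0, "ry": 0, "rz": 0, "claw": 1}, {"x": -0.5, "y": -0.07, "z": 0, "rx": 0, "ry": 0, "rz": 0, "claw": 1}, {"x": -0.5, "y": -0.07, "z": 0, "rx": 0, "ry": 0, "rz": 0, "claw": 1}, {"x": -0.5, "y": -0.07, "z": 0, "rx": 0, "ry": 0, "rz": 0, "claw": 1}, {"x": -0.5, "y": -0.07, "z": 0, "rx": 0, "ry": 0, "rz": 0, "claw": 1}, {"x": -0.5, "y": -0.07, "z": 0, "rx": 0, "ry": 0, "rz": 0, "claw": 1}, {"x": -0.4, "y": -0.05, "z": 0, "rx": 0, "ry": 0, "rz": 0, "claw": 1}, {"x": -0.3, "y": -0.04, "z": 0, "rx": 0, "ry": 0, "rz": 0, "claw": 1}]'

```text
t: 6.55
tcp_pos: [569.9, -146.9, 44.1]
ee_rot: [-0.111, 0.698, -0.698, 0.111]
wrist_force: [-1.0, -1.3, 0.2]
finger_gap: 0.008
```

```bash
python3 snap.py 6 wrist
```

```text
6.55 [ 569.9 -146.9   44.1] [[-0.951, 0.0, 0.309], [-0.309, 0.0, -0.951], [-0.0, -1.0, 0.0]] 0.00788610530462428 [-1.  -1.3  0.2]
```

View pics/wrist6.png

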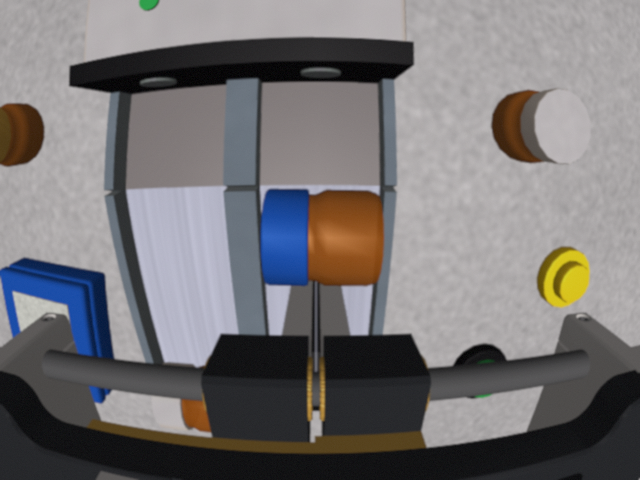

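Call:
step_arm --motion '[{"x": -0.3, "y": -0.04, "z": 0, "rx": 0, "ry": 0, "rz": 0, "claw": 1}, {"x": -0.3, "y": -0.04, "z": 0, "rx": 0, "ry": 0, "rz": 0, "claw": 1}, {"x": -0.3, "y": -0.04, "z": 0, "rx": 0, "ry": 0, "rz": 0, "claw": 1}, {"x": -0.3, "y": -0.04, "z": 0, "rx": 0, "ry": 0, "rz": 0, "claw": 1}, {"x": -0.3, "y": -0.04, "z": 0, "rx": 0, "ry": 0, "rz": 0, "claw": 1}, {"x": -0.3, "y": -0.04, "z": 0, "rx": 0, "ry": 0, "rz": 0, "claw": 1}, {"x": -0.3, "y": -0.04, "z": 0, "rx": 0, "ry": 0, "rz": 0, "claw": 1}, {"x": -0.3, "y": -0.02, "z": 0, "rx": 0, "ry": 0, "rz": 0, "claw": 1}, {"x": -0.3, "y": 0, "z": 0, "rx": 0, "ry": 0, "rz": 0, "claw": 1}, {"x": -0.3, "y": 0, "z": 0, "rx": 0, "ry": 0, "rz": 0, "claw": 1}, {"x": -0.3, "y": 0, "z": 0, "rx": 0, "ry": 0, "rz": 0, "claw": 1}, {"x": 0, "y": 0, "z": 0, "rx": 0, "ry": 0, "rz": 0, "claw": 1}]'

```text
t: 7.8
tcp_pos: [601.5, -136.5, 47.0]
ee_rot: [-0.111, 0.698, -0.698, 0.111]
wrist_force: [0.4, 0.2, 0.1]
finger_gap: 0.005
```

```bash
python3 snap.py 7 wrist
```

```text
7.8 [ 601.5 -136.5   47. ] [[-0.951, 0.0, 0.31], [-0.31, 0.0, -0.951], [-0.0, -1.0, 0.0]] 0.005107325066513845 [0.4 0.2 0.1]
```

View pics/wrist7.png

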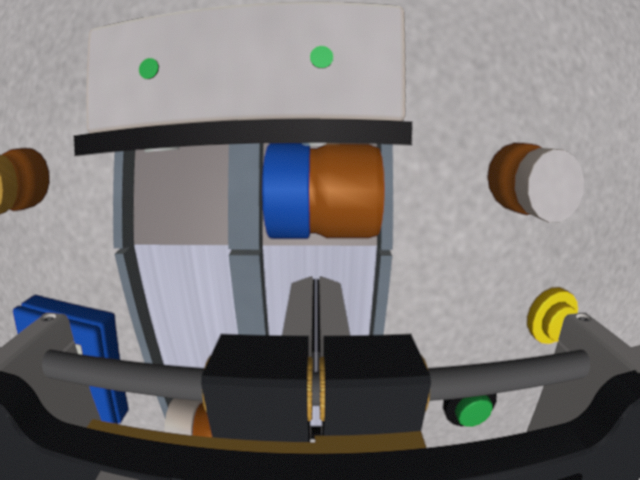

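Call:
step_arm --motion '[{"x": 0.3, "y": 0, "z": 0, "rx": 0, "ry": 0, "rz": 0, "claw": 1}, {"x": 0.3, "y": -1, "z": 0, "rx": 0, "ry": 0, "rz": 0, "claw": 1}, {"x": 0, "y": -3, "z": 0, "rx": 0, "ry": 0, "rz": 0, "claw": 1}, {"x": 0, "y": -3, "z": 0, "rx": 0, "ry": 0, "rz": 0, "claw": 1}, {"x": 0, "y": -3, "z": 0, "rx": 0, "ry": 0, "rz": 0, "claw": 1}, {"x": 0, "y": 0, "z": 0, "rx": 0, "ry": 0, "rz": 0, "claw": 1}]'

```text
t: 8.45
tcp_pos: [597.7, -140.2, 152.0]
ee_rot: [0.108, -0.697, 0.7, -0.113]
wrist_force: [-0.3, -1.4, 0.4]
finger_gap: 0.003
```

```bash
python3 snap.py 8 wrist side; python3 - <<'E'
import cv2
a=cv2.imread("pics/side8.png");cv2.imwrite("pics/side8c.png",cv2.resize(a[225:415,210:450],None,fx=3,fy=3,interpolation=cv2.INTER_CUBIC))
E
```

```text
8.45 [ 597.7 -140.2  152. ] [[-0.951, 0.008, 0.308], [-0.308, -0.002, -0.951], [-0.007, -1.0, 0.004]] 0.0030945769667417955 [-0.3 -1.4  0.4]
```

View pics/wrist8.png

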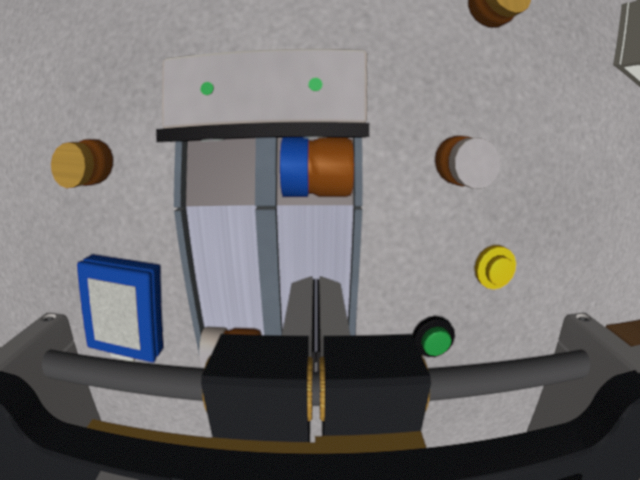

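View pics/side8c.png

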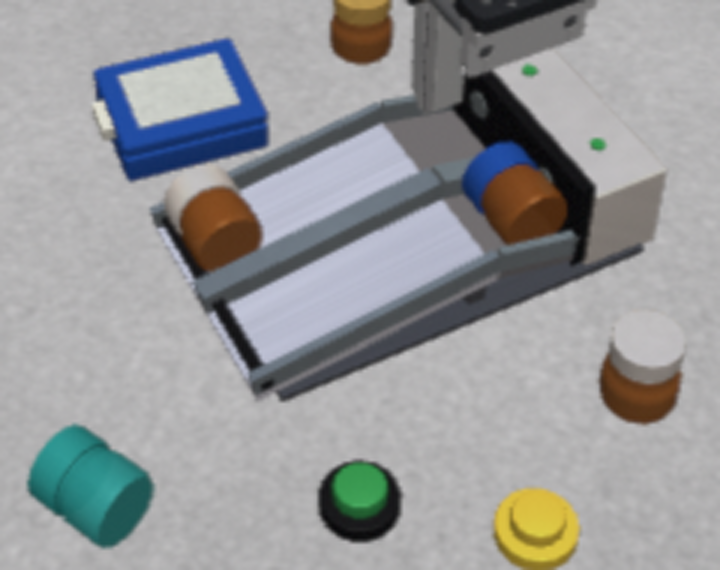

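Call:
step_arm --motion '[{"x": 1.9, "y": 0, "z": 2.1, "rx": 0, "ry": 0, "rz": 0, "claw": 1}, {"x": 1.9, "y": 0, "z": 2.1, "rx": 0, "ry": 0, "rz": 0, "claw": 1}, {"x": 1.9, "y": 0, "z": 2.1, "rx": 0, "ry": 0, "rz": 0, "claw": 1}, {"x": 1.9, "y": 0, "z": 2.0, "rx": 0, "ry": 0, "rz": 0, "claw": 1}, {"x": 1.9, "y": 0, "z": 2.0, "rx": 0, "ry": 0, "rz": 0, "claw": 1}, {"x": 1.9, "y": 0, "z": 2.0, "rx": 0, "ry": 0, "rz": 0, "claw": 1}, {"x": 0, "y": 2, "z": 0, "rx": 0, "ry": 0, "rz": 0, "claw": 1}, {"x": 0, "y": 3, "z": 0, "rx": 0, "ry": 0, "rz": 0, "claw": 1}, {"x": 0, "y": 3, "z": 0, "rx": 0, "ry": 0, "rz": 0, "claw": 1}, {"x": 0, "y": 2, "z": 0, "rx": 0, "ry": 0, "rz": 0, "claw": 1}, {"x": 0, "y": 0, "z": 0, "rx": 0, "ry": 0, "rz": 0, "claw": 1}, {"x": 0, "y": 0, "z": 0, "rx": 0, "ry": 0, "rz": 0, "claw": 1}]'

```text
t: 9.75
tcp_pos: [523.9, -290.7, 46.4]
ee_rot: [-0.111, 0.699, -0.698, 0.11]
wrist_force: [0.2, -0.3, -0.1]
finger_gap: 0.001
```

```bash
python3 snap.py 9 side scene; python3 - <<'E'
import cv2
a=cv2.imread("pics/side9.png");cv2.imwrite("pics/side9c.png",cv2.resize(a[260:420,240:440],None,fx=3.5,fy=3.5,interpolation=cv2.INTER_CUBIC))
a=cv2.imread("pics/scene9.png");cv2.imwrite("pics/scene9c.png",cv2.resize(a[120:320,110:330],None,fx=3,fy=3,interpolation=cv2.INTER_CUBIC))
E
```

```text
9.75 [ 523.9 -290.7   46.4] [[-0.951, -0.002, 0.309], [-0.309, 0.001, -0.951], [0.002, -1.0, -0.001]] 0.0009047715246501989 [ 0.2 -0.3 -0.1]
```

View pics/side9c.png

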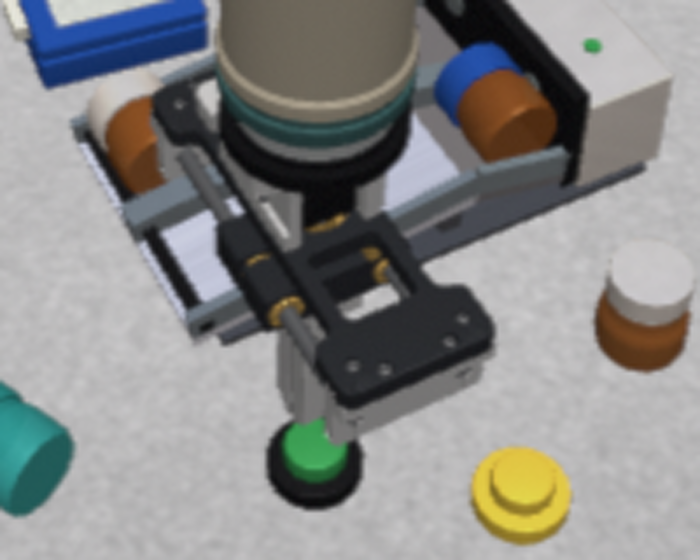

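View pics/scene9c.png

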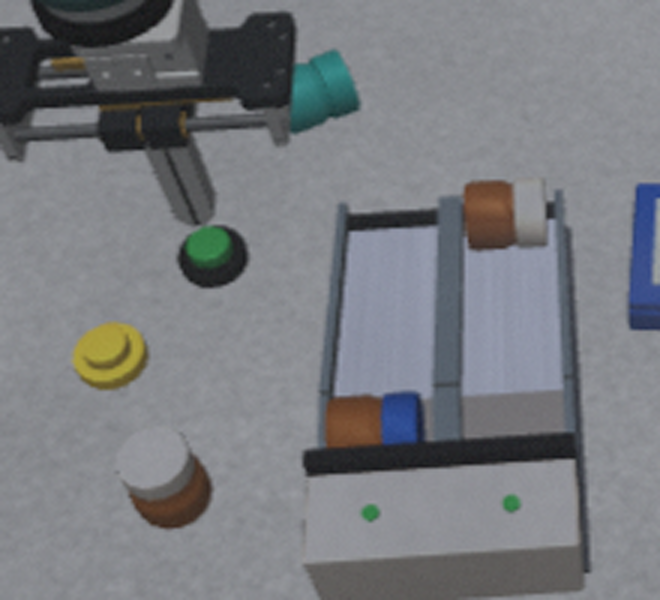

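Call:
step_arm --motion '[{"x": -0.25, "y": 0.8, "z": 0.2, "rx": 0, "ry": 0, "rz": 0, "claw": 1}, {"x": 0, "y": 0.8, "z": 0, "rx": 0, "ry": 0, "rz": 0, "claw": 1}, {"x": 0, "y": 0.8, "z": 0, "rx": 0, "ry": 0, "rz": 0, "claw": 1}, {"x": 0, "y": 0.3, "z": 0, "rx": 0, "ry": 0, "rz": 0, "claw": 1}, {"x": 0, "y": 0.3, "z": 0, "rx": 0, "ry": 0, "rz": 0, "claw": 1}, {"x": 0, "y": 0.2, "z": 0, "rx": 0, "ry": 0, "rz": 0, "claw": 1}, {"x": 0, "y": 0.2, "z": 0, "rx": 0, "ry": 0, "rz": 0, "claw": 1}, {"x": 0, "y": 0, "z": 0, "rx": 0, "ry": 0, "rz": 0, "claw": 1}, {"x": 0, "y": 0, "z": 0, "rx": 0, "ry": 0, "rz": 0, "claw": 1}]'

```text
t: 10.75
tcp_pos: [527.8, -291.8, 15.9]
ee_rot: [-0.11, 0.699, -0.698, 0.111]
wrist_force: [-3.7, 2.6, 22.7]
finger_gap: 0.002
```

```bash
python3 snap.py 10 side scene wrist; python3 - <<'E'
import cv2
a=cv2.imread("pics/side10.png");cv2.imwrite("pics/side10c.png",cv2.resize(a[260:420,240:440],None,fx=3.5,fy=3.5,interpolation=cv2.INTER_CUBIC))
a=cv2.imread("pics/scene10.png");cv2.imwrite("pics/scene10c.png",cv2.resize(a[120:320,110:330],None,fx=3,fy=3,interpolation=cv2.INTER_CUBIC))
E
```

```text
10.75 [ 527.8 -291.8   15.9] [[-0.951, 0.001, 0.309], [-0.309, 0.001, -0.951], [-0.001, -1.0, -0.001]] 0.0016964299031457563 [-3.7  2.6 22.7]
```

View pics/side10c.png

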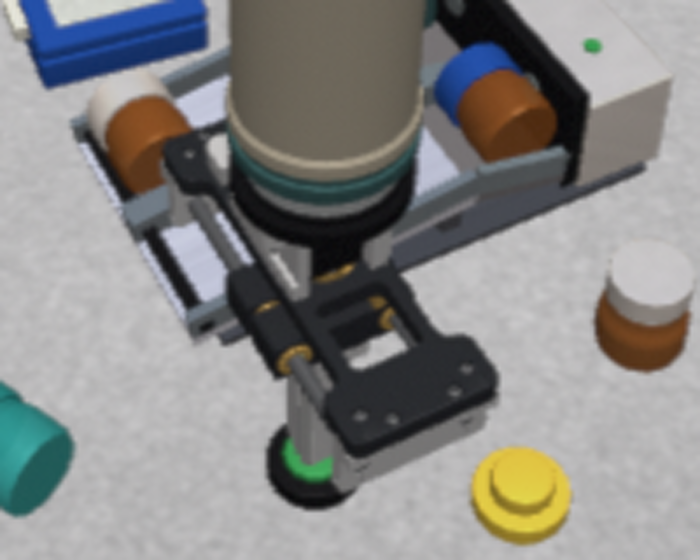

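View pics/scene10c.png

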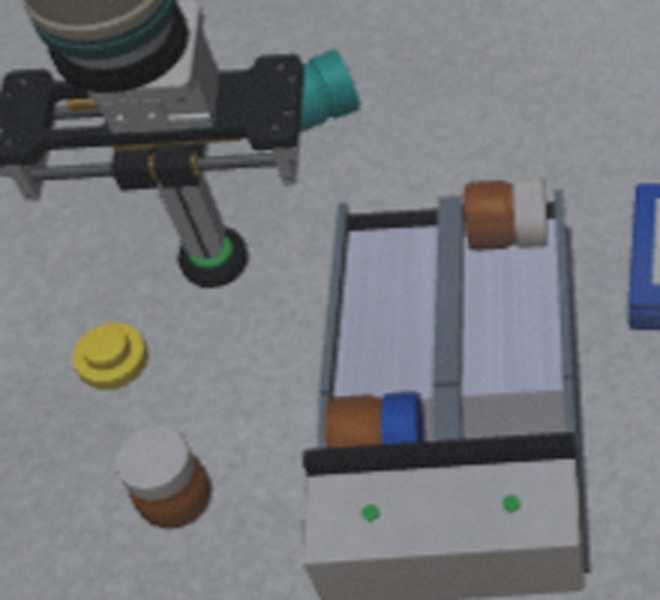

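View pics/wrist10.png

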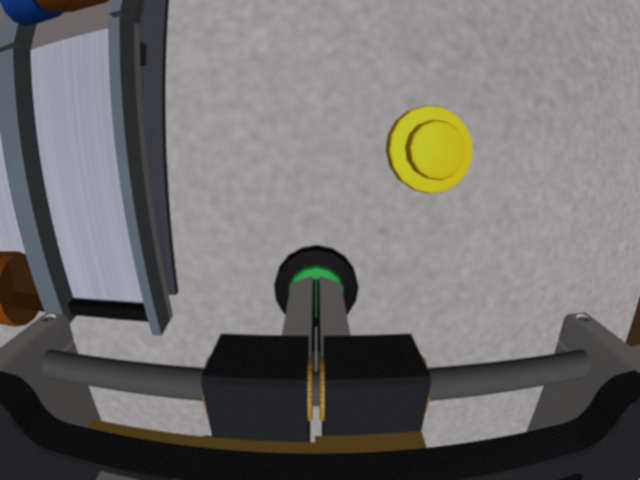

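Call:
step_arm --motion '[{"x": 0, "y": -0.2, "z": 0, "rx": 0, "ry": 0, "rz": 0, "claw": 1}, {"x": 0, "y": 0, "z": 0, "rx": 0, "ry": 0, "rz": 0, "claw": 1}]'

```text
t: 11.1
tcp_pos: [527.7, -291.8, 16.2]
ee_rot: [-0.11, 0.699, -0.698, 0.111]
wrist_force: [-2.9, 2.1, 11.8]
finger_gap: 0.002
```

Call:
step_arm --motion '[{"x": 0, "y": -0.1, "z": 0, "rx": 0, "ry": 0, "rz": 0, "claw": 1}, {"x": 0, "y": 0, "z": 0, "rx": 0, "ry": 0, "rz": 0, "claw": 1}]'

```text
t: 11.3
tcp_pos: [527.7, -291.8, 16.4]
ee_rot: [-0.111, 0.699, -0.698, 0.111]
wrist_force: [-0.2, 1.5, 3.8]
finger_gap: 0.004
```

Call:
step_arm --motion '[{"x": 0, "y": -0.2, "z": 0, "rx": 0, "ry": 0, "rz": 0, "claw": 1}, {"x": 0, "y": 0, "z": 0, "rx": 0, "ry": 0, "rz": 0, "claw": 1}]'

```text
t: 11.5
tcp_pos: [527.7, -291.8, 18.1]
ee_rot: [-0.111, 0.699, -0.698, 0.111]
wrist_force: [-0.7, 1.1, 2.4]
finger_gap: 0.002
```

Call:
step_arm --motion '[{"x": 0, "y": -0.2, "z": 0, "rx": 0, "ry": 0, "rz": 0, "claw": 1}, {"x": 0, "y": 0, "z": 0, "rx": 0, "ry": 0, "rz": 0, "claw": 1}]'

```text
t: 11.7
tcp_pos: [527.8, -291.9, 20.1]
ee_rot: [-0.111, 0.698, -0.698, 0.111]
wrist_force: [-0.0, 1.3, 2.7]
finger_gap: 0.003
```

Call:
step_arm --motion '[{"x": 0, "y": -0.2, "z": 0, "rx": 0, "ry": 0, "rz": 0, "claw": 1}, {"x": 0, "y": 0, "z": 0, "rx": 0, "ry": 0, "rz": 0, "claw": 1}]'

```text
t: 11.9
tcp_pos: [527.9, -292.2, 22.2]
ee_rot: [0.111, -0.698, 0.699, -0.111]
wrist_force: [0.1, 0.7, 1.3]
finger_gap: 0.003
```

The force profile confirms a full press: the button met a hard stop at z ≈ 16, and the spring force then fell away over about 6 mm of travel. Next I'll retreat and check.

Call:
step_arm --motion '[{"x": 0, "y": -0.5, "z": 0, "rx": 0, "ry": 0, "rz": 0, "claw": 1}, {"x": 0, "y": -1, "z": 0, "rx": 0, "ry": 0, "rz": 0, "claw": 1}, {"x": 0, "y": -3, "z": 0, "rx": 0, "ry": 0, "rz": 0, "claw": 1}, {"x": 0, "y": -3, "z": 0, "rx": 0, "ry": 0, "rz": 0, "claw": 1}, {"x": 0, "y": -3, "z": 0, "rx": 0, "ry": 0, "rz": 0, "claw": 1}, {"x": 0, "y": 0, "z": 0, "rx": 0, "ry": 0, "rz": 0, "claw": 1}, {"x": 0, "y": 0, "z": 0, "rx": 0, "ry": 0, "rz": 0, "claw": 1}, {"x": 0, "y": 0, "z": 0, "rx": 0, "ry": 0, "rz": 0, "claw": 1}]'

```text
t: 12.7
tcp_pos: [527.1, -291.5, 126.4]
ee_rot: [-0.111, 0.699, -0.698, 0.11]
wrist_force: [0.2, 0.7, 0.1]
finger_gap: 0.002
```

```bash
python3 snap.py 11 side scene; python3 - <<'E'
import cv2
a=cv2.imread("pics/side11.png");cv2.imwrite("pics/side11c.png",cv2.resize(a[225:415,210:450],None,fx=3,fy=3,interpolation=cv2.INTER_CUBIC))
from h import *
d=pickle.load(open("d11.pkl","rb"));d0=pickle.load(open("d0.pkl","rb"));d9=pickle.load(open("d9.pkl","rb"))
for q in (d0,d9,d):
  for n in ("side","scene"):
    print(n,[b for b in blobs(q[n]["color"],(50,110,60),(72,255,255),100)],[b for b in blobs(q[n]["color"],(108,150,60),(125,255,255),80) if b[0]<400 and b[1][0]<500])
E
```

```text
12.7 [ 527.1 -291.5  126.4] [[-0.951, -0.001, 0.309], [-0.309, 0.001, -0.951], [0.001, -1.0, -0.001]] 0.0020647658333417455 [0.2 0.7 0.1]
side [(np.int32(277), (np.float64(329.5), np.float64(387.8)), (np.int32(321), np.int32(379), np.int32(18), np.int32(19)))] [(np.int32(220), (np.float64(291.8), np.float64(315.2)), (np.int32(282), np.int32(308), np.int32(25), np.int32(23)))]
scene [(np.int32(146), (np.float64(178.9), np.float64(201.6)), (np.int32(172), np.int32(196), np.int32(15), np.int32(13)))] [(np.int32(161), (np.float64(246.2), np.float64(190.8)), (np.int32(242), np.int32(183), np.int32(10), np.int32(19)))]
side [(np.int32(232), (np.float64(328.6), np.float64(389.0)), (np.int32(320), np.int32(380), np.int32(20), np.int32(18)))] [(np.int32(217), (np.float64(373.6), np.float64(280.1)), (np.int32(364), np.int32(272), np.int32(25), np.int32(23)))]
scene [(np.int32(153), (np.float64(179.1), np.float64(201.8)), (np.int32(172), np.int32(196), np.int32(15), np.int32(13)))] [(np.int32(365), (np.float64(342.4), np.float64(190.8)), (np.int32(321), np.int32(182), np.int32(42), np.int32(26))), (np.int32(171), (np.float64(242.9), np.float64(259.3)), (np.int32(238), np.int32(252), np.int32(11), np.int32(16)))]
side [(np.int32(283), (np.float64(329.5), np.float64(387.9)), (np.int32(320), np.int32(379), np.int32(19), np.int32(19)))] [(np.int32(220), (np.float64(373.6), np.float64(280.1)), (np.int32(364), np.int32(272), np.int32(25), np.int32(23)))]
scene [(np.int32(152), (np.float64(179.2), np.float64(201.8)), (np.int32(172), np.int32(196), np.int32(15), np.int32(13)))] [(np.int32(377), (np.float64(342.5), np.float64(191.2)), (np.int32(321), np.int32(182), np.int32(42), np.int32(26))), (np.int32(172), (np.float64(243.0), np.float64(259.4)), (np.int32(238), np.int32(252), np.int32(11), np.int32(16)))]
```

View pics/side11c.png

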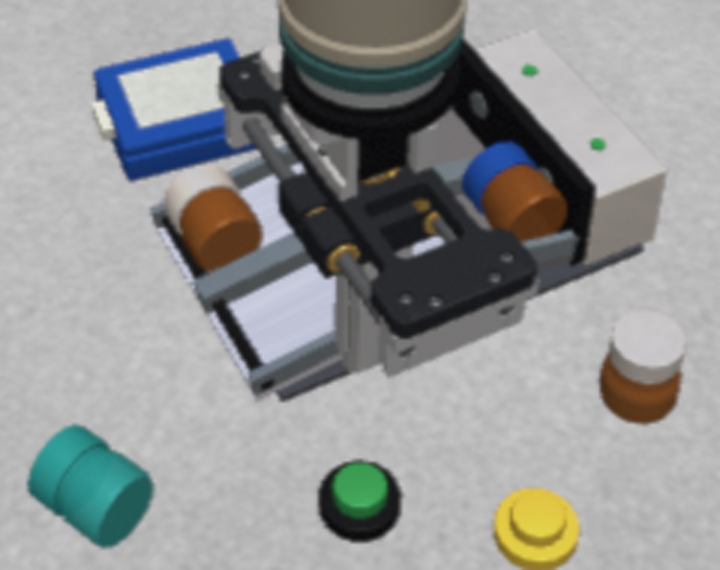

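The blue jar hasn't moved since it seated, the green button is back up (its pixels match the first picture), and the white jar is where it waited.

```bash
python3 -c "
from bench import robot
print(robot.sign_off())"
```

```text
the job is handed in; nothing more can be done
None
```

The job is done and handed in at about 13 s. With closed fingertips I pushed the blue-lidded jar up the right lane at about 30–50 mm/s. It rolled over the crest by itself and came to rest against the end stop. I then pressed the green button onto its hard stop, let go and backed away.

**Last checks before handing in:**
- **Blue jar:** at rest against the stop. Its lid pixels stayed the same from before the button press to the last picture. I judged the seat by eye in the pictures and did not measure it in millimetres.
- **Button:** back up, with the same pixels as at the start.
- **White jar and bystanders:** the white jar and the upright jar by the button look unmoved. The other upright jar was out of the last crop; it stood in place after the push.
- **Arm:** 126 mm up and touching nothing.

**Readings that disagreed or went wrong:**
- **Button height:** the button stopped at a measured tool height of about 16 mm, not the expected 12 mm, with about 23 N on the wrist. On release the force fell from about 4 N over roughly 6 mm, which fits full travel, so I put the difference down to an offset at the fingertips.
- **Ramp position:** my estimates along the ramp differed by about 4 mm between features, so I steered by the jar itself.
- **Refused calls:** the first two move calls were refused because of their row format, and nothing moved.

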